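# Line up the glazed vases by height on the display board

### The job

Set the four glazed vases out on the display board for the studio show, one standing upright in the middle of each round tile, in order of height: the tallest on the tile next to the pheasant figurine, then down to the shortest at the far end, by the die; the colours of vases and tiles do not matter. The fired vases are brittle, so do not knock any over, and leave the soft unfired clay cup where it stands.

Things in the scene. Friction and masses are not known exactly. Their poses are not given: they have to be found in the camera images.
- vase_green_mid (a point): Loose closed bottle-shaped fired vase, glossy dark green glaze, 94 mm tall, about 260 g, standing upright on the table (z = 0). Point: on its axis, half-way up (47 mm above its underside); z along its axis, up. Round belly 47 mm in diameter from 17 to 72 mm above its underside (grip it here; its top is 47 mm above this point, so mind the palm), narrow 22 mm neck, 31 mm lip, flat 40 mm foot.
- vase_white_mid (a point): Loose closed bottle-shaped fired vase, glossy white glaze, 80 mm tall, about 220 g, standing upright on the table (z = 0). Point: on its axis, half-way up (40 mm above its underside); z along its axis, up. Round belly 47 mm in diameter from 14 to 58 mm above its underside (grip it here; its top is 40 mm above this point, so mind the palm), narrow 22 mm neck, 31 mm lip, flat 40 mm foot.
- vase_blue_mid (a point): Loose closed bottle-shaped fired vase, glossy dark blue glaze, 66 mm tall, about 180 g, standing upright on the table (z = 0). Point: on its axis, half-way up (33 mm above its underside); z along its axis, up. Round belly 47 mm in diameter from 12 to 44 mm above its underside (grip it here; its top is 33 mm above this point, so mind the palm), narrow 22 mm neck, 31 mm lip, flat 40 mm foot.
- vase_yellow_mid (a point): Loose closed bottle-shaped fired vase, glossy yellow glaze, 52 mm tall, about 140 g, standing upright on the table (z = 0). Point: on its axis, half-way up (26 mm above its underside); z along its axis, up. Round belly 47 mm in diameter from 9 to 30 mm above its underside (grip it here; its top is 26 mm above this point, so mind the palm), narrow 22 mm neck, 31 mm lip, flat 40 mm foot.
- tile_red_top (a point): Red round glazed tile, 68 mm in diameter, 6 mm thick, fixed on the display board; one of four in a straight row 95 mm apart, in any order. Point: centre of its top face, 24 mm above the table.
- tile_turquoise_top (a point): Turquoise round glazed tile, 68 mm in diameter, 6 mm thick, fixed on the display board; one of four in a straight row 95 mm apart, in any order. Point: centre of its top face, 24 mm above the table.
- tile_cream_top (a point): Cream round glazed tile, 68 mm in diameter, 6 mm thick, fixed on the display board; one of four in a straight row 95 mm apart, in any order. Point: centre of its top face, 24 mm above the table.
- tile_black_top (a point): Black round glazed tile, 68 mm in diameter, 6 mm thick, fixed on the display board; one of four in a straight row 95 mm apart, in any order. Point: centre of its top face, 24 mm above the table.
- bird_foot (a point): Small rust-brown pheasant figurine with a red head, fixed on the board at one end of the row of tiles (either end; a 34 mm black die with white spots is fixed at the other end). About 87 mm long across the board, 34 mm wide, 76 mm tall. Point: under its middle, on the board's top (18 mm above the table), in line with the tile centres and 77.5 mm from the nearest. The wooden board under all this is 490 x 85 x 18 mm, fixed, its long side along the row.
- cup_mid (a point): Loose unfired clay cup, matt brown, open on top, 60 mm in diameter and 55 mm tall, with a handle on its side reaching 45 mm from its axis; stands among the vases. Leave it where it is. Point: on its axis, half-way up (27.5 mm above the table).

How it is judged:
By the outcome, as a careful person would: the job done as asked, in the order asked, and still so for the second after the job is handed in, with the robot touching nothing.
It also fails if it takes over 99 s, if anything falls off the work surface, if the arm or the gripper's body presses on something with over 40 N, if the wrist force passes 120 N, or if a joint passes its speed limit or range.

### The arm

A 6-joint arm with a two-finger parallel gripper is mounted at the origin on the work surface. World frame = base frame: x ahead of the robot, y to its left, z up, the work surface at z = 0. Lengths are in m, angles in rad, forces in N, time in s.
With the tool pointing down it reaches from about 0.35 to 1 m from the base axis. Payload 7.1 kg.
Tool frame: the origin (TCP) lies between the finger pads; the fingertips stand 8 mm ahead of it and the grasp point (between the pads) lies 11 mm behind it; z points along the fingers, y is the line along which they close (so a half turn about z gives the same grasp; the last joint's range is limited). The gripper opens to 85 mm and grips with 20 to 120 N. Pads are 22 mm wide; open, the fingers measure 114 mm over their backs; the gripper's body (76 mm by 85 mm) begins 54 mm behind the grasp point. The pads swing forward as they close: fully open they stand 13 mm farther back than shut.
Start: joints at [-1.282, 0.423, 1.63, -0, 1.089, -0.019], TCP at [0.189, -0.596, 0.239] pointing down, gripper open.
Joint ranges: [-3, 3], [-0.9, 2.11], [0.09, 2.58], [-1.31, 4.45], [0.11, 2.69], [-2.54, 2.54]. Speed limits (rad/s): [2.39, 2.39, 3.01, 3.14, 3.14, 3.14].

### API

Orientations are given as a unit quaternion [x, y, z, w].
In Python, from station import observe, grab_frame, camera_info, sign_off gives the robot as it stands.
- The arm moves only by the tool arm_command, never from a script. Its argument "increments" is a list of rows, each a list of 6 numbers: the shift along the world's x, y, z in m, then the turn, a rotation vector about the world's x, y, z in rad. A call has 1 to 5 rows; each row is the pose to reach, as a shift and turn from the pose commanded when the call began; what a row does not reach only later rows make up. A row lasts 1/10 s, in which the tool goes at most 50 mm and 8.59 degrees, less where a joint would pass 70% of its speed; a pose out of reach is approached as far as the arm can. A call with a gripper value outside its range is refused whole. "claw" is the closure, from 0 (fully open) to 1 (shut), set as the call begins (left out, the last holds). The fingers move at their own pace and stop on an object; "force" is the grip in N (left out, the last holds). Time passes only in rows, so rows that repeat a pose let the fingers close. It gives the time, the measured TCP pose, the force, the opening and the grip force at its end, in the units of the state.
- observe(): the state, without advancing time (a new reading comes with each control period).
- grab_frame(name): name is "side" or "top" or "wrist"; returns the picture (400x640x3 uint8, blue, green, red); there is no depth.
- camera_info(name): a dict with "fx", "fy", "cx", "cy" (pixels), "pose" (4x4, takes a point from camera to world coordinates). Camera axes: x right, y down, z forward; pixel columns grow to the right and rows downward; lengths in m; the calibration is good to about 2 mm. A picture is of the moment at which its call begins: read the wrist's pose just before it. camera_info takes no time and is no camera call; for the wrist camera it gives the pose at the moment of the call.
- sign_off(): hands the job in; it is judged then, once.
The state is a dict: "time_s": time; "qpos": joint angles; "qd": joint speeds; "joint_torque": joint torques, N m; "tcp_pos": TCP position; "eef_rot": TCP orientation; "force": force on the tool from outside, world axes, zero at the start; "moment": the same for the moment, N m; "width": finger opening in m; "finger_force": force on a finger pad.
Only numpy, scipy, OpenCV 4.12 (cv2) and the standard library are available. Lean on these libraries where they do the work, as an engineer would, in place of code of your own. Each camera call takes 0.05 s, during which the arm holds its last target. There are 200 camera calls.

## Working session

There is one attempt and no reset: what is moved stays moved. The work goes in short steps, Python scripts to look and compute and a tool call to move; the robot and the scene stay as the last step left them, time stands still between calls to the robot, and variables do not carry over. Pictures are saved under pics/ and viewed, at most 14 in all, crops included, and the job is handed in when it is done.

Besides the shell and the picture viewer there is one more tool, called after "Call:" as name([rows], argument=value, ...), one row to a line, values as JSON. arm_command: Moves the arm, as the interface text tells. Its arguments: {"type":"object","properties":{"increments":{"type":"array"},"claw":{"type":"number"},"force":{"type":"number"}},"required":["increments"]}

```bash
mkdir -p pics; ls
python3 - <<'E'
from station import *
import cv2
o=observe();print(o['time_s'],o['tcp_pos'],o['eef_rot'],o['width'])
for n in("top","side"):
    c=camera_info(n);print(n,c)
    cv2.imwrite(f"pics/{n}0.png",grab_frame(n))
E
```

```text
pics
0.0 [ 0.18923311 -0.59508005  0.23853248] [ 9.88180643e-01  1.53291851e-01 -9.88668954e-05 -7.85122334e-04] 0.08542538997202717
top {'fx': 468.06754747681066, 'fy': 468.06754747681066, 'cx': 312.0201193994608, 'cy': 203.86117847607883, 'pose': array([[ 0.00182955, -0.98207676,  0.18847254,  0.38998611],
       [-0.99959462, -0.00715094, -0.02755822,  0.00337165],
       [ 0.02841204, -0.18834572, -0.98169173,  1.03408473],
       [ 0.        ,  0.        ,  0.        ,  1.        ]])}
side {'fx': 476.628121491886, 'fy': 476.628121491886, 'cx': 324.78719177715783, 'cy': 191.75985939579925, 'pose': array([[ 0.99570042, -0.07113541,  0.05933317,  0.51793523],
       [-0.09254908, -0.73686926,  0.66967034, -0.73861432],
       [-0.00391648, -0.67228227, -0.74028455,  0.86116317],
       [ 0.        ,  0.        ,  0.        ,  1.        ]])}
```

View pics/top0.png

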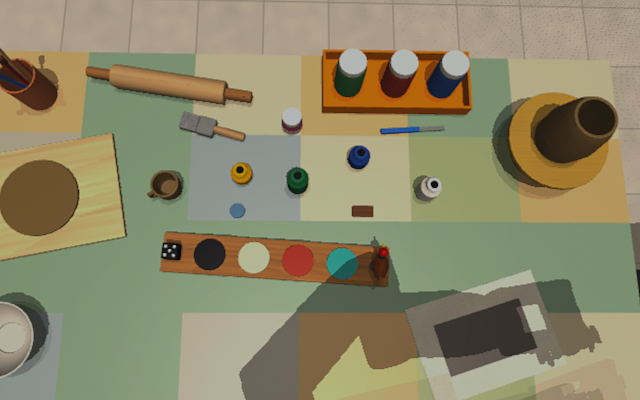

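View pics/side0.png

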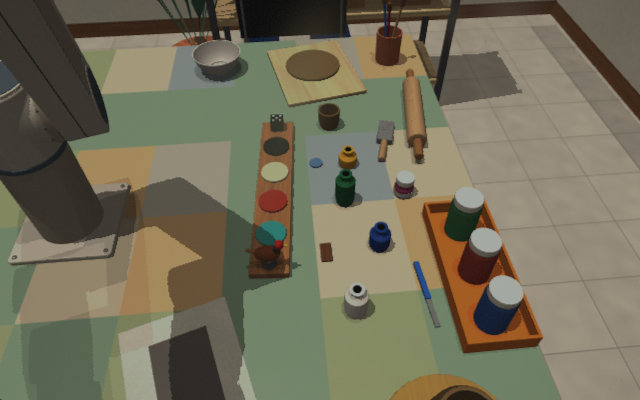

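The top view shows the tiles left to right: black (209,254), cream (253,257), red (297,260) and turquoise (342,263). The pheasant is at (380,262) beside turquoise, and the die (171,250) is beside black. The vases are yellow (241,173), green (297,180), blue (359,156) and white (430,187), with the cup at (165,185). The side view agrees, so the order is green→turquoise, white→red, blue→cream, yellow→black.

```bash
cat > h.py <<'E'
import cv2,numpy as np
from station import *
def ray(n,u,v,z,c=None):
    c=c or camera_info(n);T=c['pose'];d=T[:3,:3]@[(u-c['cx'])/c['fx'],(v-c['cy'])/c['fy'],1]
    return (T[:3,3]+d*(z-T[2,3])/d[2])[:2]
def proj(n,p):
    c=camera_info(n);T=c['pose'];q=T[:3,:3].T@(np.array(p)-T[:3,3]);return c['fx']*q[0]/q[2]+c['cx'],c['fy']*q[1]/q[2]+c['cy']
E
python3 - <<'E'
from h import *
t=cv2.imread('pics/top0.png');s=cv2.imread('pics/side0.png')
pt=dict(yellow=(241,173),green=(297,178),blue=(359,155),white=(431,186))
ps=dict(yellow=(348,153),green=(345,182),blue=(380,233),white=(357,297))
rows=[]
for im,p in((t,pt),(s,ps)):
    rows.append(np.hstack([cv2.resize(im[y-22:y+22,x-22:x+22],(200,200),interpolation=cv2.INTER_NEAREST) for x,y in p.values()]))
cv2.imwrite('pics/mos.png',np.vstack(rows))
H=cv2.cvtColor(t,cv2.COLOR_BGR2HSV)
for n,(x,y) in dict(black=(209,254),cream=(253,257),red=(297,260),turq=(342,263)).items():
    ff=t.copy();m=np.zeros((402,642),np.uint8)
    cv2.floodFill(cv2.GaussianBlur(ff,(3,3),0),m,(x-6,y),0,(18,)*3,(18,)*3,8|cv2.FLOODFILL_MASK_ONLY|cv2.FLOODFILL_FIXED_RANGE|(255<<8))
    c=max(cv2.findContours(m[1:-1,1:-1],0,1)[0],key=cv2.contourArea);c=cv2.convexHull(c);e=cv2.fitEllipse(c)
    print(n,e,ray('top',*e[0],.024))
E
```

```text
black ((209.23834228515625, 253.99740600585938), (29.183515548706055, 30.519672393798828), 50.1887092590332) [0.47302624 0.19492138]
cream ((253.25094604492188, 257.17767333984375), (29.310935974121094, 30.062458038330078), 42.90664291381836) [0.46661863 0.10083033]
red ((297.44952392578125, 260.1851501464844), (30.808950424194336, 31.10745620727539), 37.669532775878906) [0.46056394 0.00608257]
turq ((340.6880187988281, 261.79571533203125), (26.106029510498047, 28.984607696533203), 53.423851013183594) [ 0.45747096 -0.08690381]
```

View pics/mos.png

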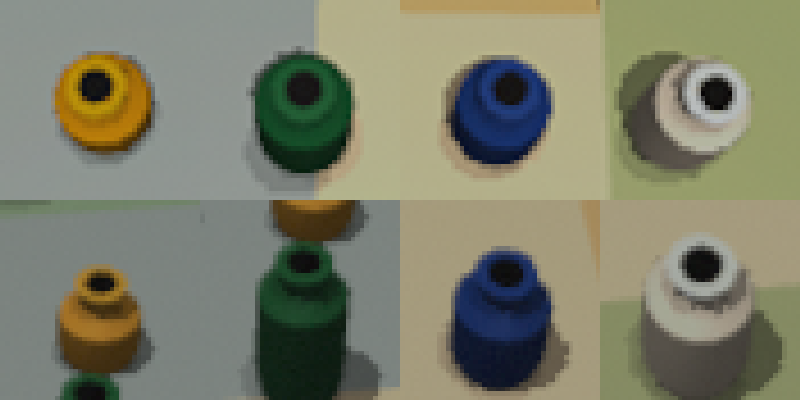

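The crops show each vase with a dark disc centred on its lip in both views, so I'll use those discs at the known lip height.

Run:
```python
from h import *
I=dict(top=cv2.imread('pics/top0.png'),side=cv2.imread('pics/side0.png'))
P=dict(top=dict(yellow=(241,170),green=(297,176),blue=(361,153),white=(434,185)),
 side=dict(yellow=(348,150),green=(345,174),blue=(381,227),white=(357,289)))
hh=dict(yellow=.052,green=.094,blue=.066,white=.080)
for n in P:
  for k,(x,y) in P[n].items():
    w=cv2.resize(I[n][y-7:y+8,x-7:x+8],None,fx=8,fy=8,interpolation=cv2.INTER_CUBIC)
    m=(w.max(2)<52).astype(np.uint8)
    N,l,s,c=cv2.connectedComponentsWithStats(m)
    j=min((j for j in range(1,N) if s[j,4]>300),key=lambda j:np.hypot(*(c[j]-60)))
    u=(c[j]+.5)/8-.5+[x-7,y-7]
    print(n,k,u.round(2),s[j,2:]/8,ray(n,*u,hh[k]).round(4))
for n,(x,y) in dict(black=(276,146),cream=(274,172),red=(273,201),turq=(271,233)).items():
    m=np.zeros((402,642),np.uint8)
    cv2.floodFill(cv2.GaussianBlur(I['side'],(3,3),0),m,(x,y),0,(22,)*3,(22,)*3,8|cv2.FLOODFILL_MASK_ONLY|cv2.FLOODFILL_FIXED_RANGE|(255<<8))
    c=max(cv2.findContours(m[1:-1,1:-1],0,1)[0],key=cv2.contourArea);e=cv2.fitEllipse(cv2.convexHull(c))
    print(n,np.round(e[0],1),np.round(e[1],1),ray('side',*e[0],.024).round(4))
w=I['top'][170:200,145:185]
print('cup',ray('top',166,183,.055),ray('side',329,112,.055))
o=observe();from scipy.spatial.transform import Rotation as R
print(R.from_quat(o['eef_rot']).as_matrix().round(3),o['tcp_pos'])
```

```text
top yellow [239.4  169.39] [  6.25    6.125 252.75 ] [0.6532 0.1327]
top green [297.22 175.  ] [  7.625   7.5   366.375] [0.631  0.0077]
top blue [360.71 152.02] [  7.125   7.125 303.625] [ 0.6906 -0.1288]
top white [434.02 184.08] [  6.75    6.625 276.5  ] [ 0.6175 -0.2808]
side yellow [347.74 148.81] [  5.5     3.375 117.125] [0.6532 0.1321]
side green [345.27 173.02] [  7.625   5.75  267.625] [0.6307 0.0078]
side blue [380.83 226.49] [  7.375   6.125 284.125] [ 0.6903 -0.1294]
side white [356.86 288.77] [  7.75    7.    336.875] [ 0.6175 -0.2815]
black [275.9 146.1] [17.9 24.9] [0.4733 0.1905]
cream [274.1 171. ] [18.1 25.9] [0.4667 0.0996]
red [272.5 199.9] [21.  29.2] [0.461 0.005]
turq [273.7 230.1] [17.1 25.8] [ 0.4619 -0.0844]
cup [0.6209322  0.28707807] [0.62070955 0.27857727]
[[ 0.953  0.303 -0.   ]
 [ 0.303 -0.953  0.001]
 [ 0.    -0.001 -1.   ]] [ 0.18923474 -0.59516501  0.23862019]
```

Both views agree to within 1 mm. Turquoise is partly shaded, so I extrapolate it from the other three as (0.454,-0.089). First I swing the arm over the green vase and turn the fingers to close across the row.

Call:
arm_command([
  [0.022,0.03,0,0,0,0.06],
  [0.044,0.06,0,0,0,0.12],
  [0.066,0.09,0,0,0,0.18],
  [0.088,0.12,0,0,0,0.24],
  [0.11,0.15,0,0,0,0.3],
], claw=0, force=30)

```text
time_s: 0.6
tcp_pos: [0.2999, -0.4441, 0.239]
eef_rot: [0.954, 0.3, -0.0, -0.0]
force: [-0.7, 0.4, 0.8]
width: 0.0853
finger_force: 0.0
```

Tracking is good.

Call:
arm_command([
  [0.022,0.03,0,0,0,0.06],
  [0.044,0.06,0,0,0,0.12],
  [0.066,0.09,0,0,0,0.18],
  [0.088,0.12,0,0,0,0.24],
  [0.11,0.15,0,0,0,0.3],
])

```text
time_s: 1.1
tcp_pos: [0.4099, -0.2942, 0.2391]
eef_rot: [0.898, 0.44, -0.0, -0.0]
force: [0.8, 0.5, 0.8]
width: 0.085
finger_force: 0.0
```

Call:
arm_command([
  [0.022,0.03,0,0,0,0.06],
  [0.044,0.06,0,0,0,0.12],
  [0.066,0.09,0,0,0,0.18],
  [0.088,0.12,0,0,0,0.24],
  [0.11,0.15,0,0,0,0.3],
])

```text
time_s: 1.6
tcp_pos: [0.5199, -0.1441, 0.2391]
eef_rot: [0.822, 0.569, -0.0, -0.0]
force: [0.7, -0.5, -0.6]
width: 0.0857
finger_force: 0.0
```

Call:
arm_command([
  [0.022,0.03,0,0,0,0.06],
  [0.044,0.06,0,0,0,0.12],
  [0.066,0.09,0,0,0,0.18],
  [0.088,0.12,0,0,0,0.24],
  [0.112,0.153,0,0,0,0.297],
], claw=0.22)

```text
time_s: 2.1
tcp_pos: [0.6317, 0.0086, 0.2389]
eef_rot: [0.729, 0.684, -0.0, -0.0]
force: [0.6, 0.1, -0.3]
width: 0.0668
finger_force: 0.0
```

Run:
```python
from h import *
from scipy.spatial.transform import Rotation as R
o=observe();print(o['tcp_pos'],R.from_quat(o['eef_rot']).as_matrix().round(4),o['qpos'],o['width'])
```

```text
[0.63171373 0.0085692  0.23890583] [[ 6.37e-02  9.98e-01 -9.00e-04]
 [ 9.98e-01 -6.37e-02 -2.00e-04]
 [-3.00e-04 -9.00e-04 -1.00e+00]] [-5.17722736e-03  4.33849356e-01  1.61382290e+00 -2.31935253e-04
  1.09486193e+00  5.86250454e-02] 0.06679637886000524
```

Call:
arm_command([
  [-0.0007,-0.0008,-0.04,0,0,0],
  [-0.0007,-0.0008,-0.08,0,0,0],
  [-0.0007,-0.0008,-0.12,0,0,0],
  [-0.0007,-0.0008,-0.16,0,0,0],
  [-0.0007,-0.0008,-0.194,0,0,0],
])

```text
time_s: 2.6
tcp_pos: [0.6297, 0.0067, 0.0428]
eef_rot: [0.73, 0.683, -0.001, -0.001]
force: [0.5, 0.0, 0.5]
width: 0.0663
finger_force: 0.0
```

Call:
arm_command([
  [0,0,0,0,0,0],
  [0,0,0,0,0,0],
  [0,0,0,0,0,0],
  [0,0,0,0,0,0],
  [0,0,0,0,0,0],
], claw=1)

```text
time_s: 3.1
tcp_pos: [0.6315, 0.0066, 0.0469]
eef_rot: [0.73, 0.683, 0.001, 0.001]
force: [0.1, -0.0, -1.9]
width: 0.0462
finger_force: 32.8
```

Call:
arm_command([
  [0,0,0.01,0,0,0],
  [0,0,0.03,0,0,0],
  [0,0,0.06,0,0,0],
  [0,0,0.09,0,0,0],
  [0,0,0.11,0,0,0],
])

```text
time_s: 3.6
tcp_pos: [0.6316, 0.0066, 0.1588]
eef_rot: [0.73, 0.683, 0.001, 0.001]
force: [0.5, -0.7, -2.2]
width: 0.0462
finger_force: 33.0
```

Run:
```python
from h import *
for i in range(4):
    o=observe();print(o['tcp_pos'],o['eef_rot'],o['force'],o['width'],o['time_s'])
    im=grab_frame('side')
cv2.imwrite('pics/s1.png',im)
```

```text
[0.63159891 0.00657842 0.15875561] [0.73005851 0.68338258 0.0012111  0.00116251] [ 0.4744374  -0.73597821 -2.15629961] 0.04624075485452078 3.6
[0.63325893 0.00657912 0.16169633] [0.73005337 0.68337938 0.00278024 0.00264058] [0.97084996 0.78403858 0.02246828] 0.04616484627425556 3.65
[0.63298007 0.00657746 0.15971376] [0.73004784 0.68338648 0.00261849 0.00249424] [ 0.37835631 -0.30586279 -2.81561502] 0.046046827244562466 3.7
[0.63173415 0.00659434 0.15753137] [0.73003887 0.68340256 0.00148191 0.00141128] [ 0.56356482  0.61764111 -2.90003083] 0.04632906047280038 3.75
```

View pics/s1.png

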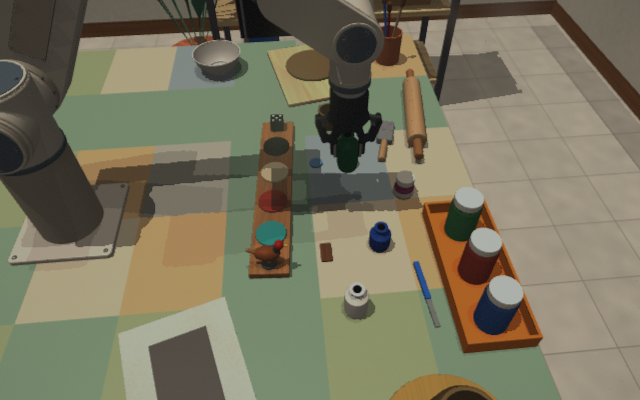

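The green vase is lifted clear and held at about (347,155), upright, and nothing else has moved. Next it goes over the turquoise tile.

Call:
arm_command([
  [-0.02,-0.011,0,0,0,0],
  [-0.06,-0.033,0,0,0,0],
  [-0.105,-0.057,0,0,0,0],
  [-0.15,-0.082,0,0,0,0],
  [-0.177,-0.097,0,0,0,0],
])

```text
time_s: 4.3
tcp_pos: [0.4491, -0.0907, 0.1536]
eef_rot: [0.73, 0.683, -0.002, -0.002]
force: [0.2, 0.3, -0.9]
width: 0.0465
finger_force: 32.9
```

Call:
arm_command([
  [0,0,-0.02,0,0,0],
  [0,0,-0.04,0,0,0],
  [0,0,-0.055,0,0,0],
  [0,0,-0.065,0,0,0],
  [0,0,-0.07,0,0,0],
])

```text
time_s: 4.8
tcp_pos: [0.4526, -0.0901, 0.0838]
eef_rot: [0.73, 0.683, -0.001, -0.001]
force: [-0.1, -0.2, -2.0]
width: 0.046
finger_force: 32.9
```

Call:
arm_command([
  [0,0,-0.002,0,0,0],
  [0,0,-0.004,0,0,0],
  [0,0,-0.006,0,0,0],
  [0,0,-0.008,0,0,0],
  [0,0,-0.01,0,0,0],
])

```text
time_s: 5.3
tcp_pos: [0.4539, -0.0904, 0.0755]
eef_rot: [0.73, 0.683, 0.0, 0.0]
force: [0.8, 0.1, -2.7]
width: 0.0462
finger_force: 32.9
```

Run:
```python
from h import *
for i in range(3):
    o=observe();print(o['tcp_pos'],o['eef_rot'],o['force'],o['width'],o['time_s'])
    im=grab_frame('side')
cv2.imwrite('pics/s2.png',cv2.resize(im[80:320,180:480],(750,600)))
```

```text
[ 0.45392524 -0.0904435   0.07550236] [7.30041137e-01 6.83403104e-01 2.09764542e-04 3.02048151e-04] [ 0.82530677  0.11681996 -2.71388414] 0.0462334936510114 5.3
[ 0.4536771  -0.09039697  0.07520211] [7.30042542e-01 6.83401697e-01 3.87477169e-05 7.33682747e-05] [-0.37335121 -0.30484501 -3.14481179] 0.046546232252794556 5.35
[ 0.4536271  -0.09037646  0.07526799] [ 7.30033434e-01  6.83411432e-01 -1.25474831e-05 -2.41054509e-05] [ 0.66334907  0.31735235 -3.38186725] 0.04662176545353822 5.4
```

View pics/s2.png

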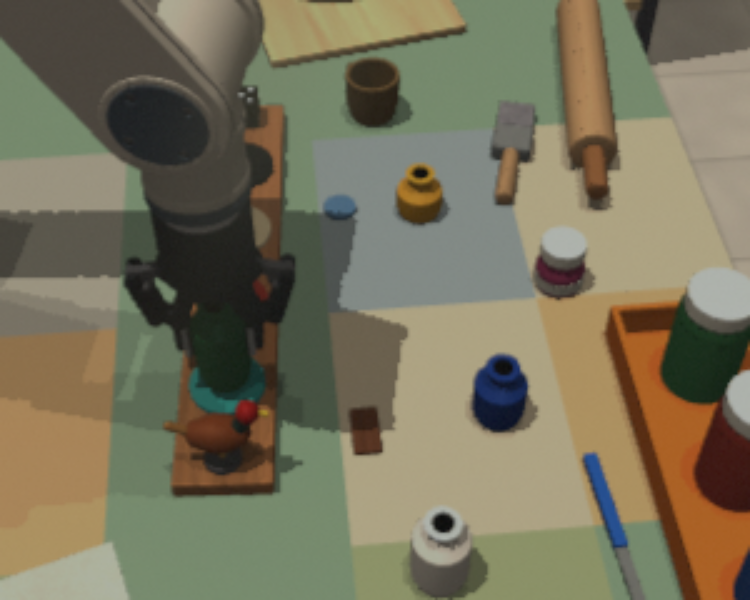

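The green vase is centred just above the turquoise tile at crop (225,380). Lowering slowly.

Call:
arm_command([
  [0.0005,0,-0.001,0,0,0],
  [0.0005,0,-0.002,0,0,0],
  [0.0005,0,-0.003,0,0,0],
  [0.0005,0,-0.004,0,0,0],
  [0.0005,0,-0.005,0,0,0],
])

```text
time_s: 5.95
tcp_pos: [0.4541, -0.0904, 0.0702]
eef_rot: [0.73, 0.683, -0.0, -0.0]
force: [0.2, 0.4, -3.2]
width: 0.046
finger_force: 32.9
```

Call:
arm_command([
  [0,0,-0.0005,0,0,0],
  [0,0,-0.001,0,0,0],
  [0,0,-0.001,0,0,0],
  [0,0,-0.001,0,0,0],
])

```text
time_s: 6.35
tcp_pos: [0.4542, -0.0904, 0.0693]
eef_rot: [0.73, 0.683, 0.0, 0.0]
force: [0.4, -0.3, -3.3]
width: 0.0462
finger_force: 32.9
```

Call:
arm_command([
  [0,0,-0.0005,0,0,0],
  [0,0,-0.001,0,0,0],
  [0,0,-0.001,0,0,0],
  [0,0,-0.001,0,0,0],
])

```text
time_s: 6.75
tcp_pos: [0.4541, -0.0904, 0.0683]
eef_rot: [0.73, 0.683, -0.0, -0.0]
force: [0.4, 0.1, -1.7]
width: 0.046
finger_force: 32.9
```

Contact: the vase's weight is coming off. Releasing and retreating upwards.

Call:
arm_command([
  [0,0,0,0,0,0],
  [0,0,0,0,0,0],
  [0,0,0,0,0,0],
  [0,0,0,0,0,0],
], claw=0.22)

```text
time_s: 7.15
tcp_pos: [0.4543, -0.0904, 0.0684]
eef_rot: [0.73, 0.683, 0.0, 0.0]
force: [1.3, -0.4, 0.2]
width: 0.0666
finger_force: 0.0
```

Call:
arm_command([
  [0,0,0.01,0,0,0],
  [0,0,0.03,0,0,0],
  [0,0,0.06,0,0,0],
  [0,0,0.09,0,0,0],
  [0,0,0.11,0,0,0],
])

```text
time_s: 7.65
tcp_pos: [0.4548, -0.0905, 0.1809]
eef_rot: [0.73, 0.683, 0.001, 0.001]
force: [0.9, 0.1, 0.2]
width: 0.0667
finger_force: 0.0
```

Call:
arm_command([
  [0.02,-0.02,0,0,0,0],
  [0.05,-0.05,0,0,0,0],
  [0.08,-0.085,0,0,0,0],
  [0.11,-0.12,0,0,0,0],
  [0.135,-0.15,0,0,0,0],
])

```text
time_s: 8.15
tcp_pos: [0.5906, -0.2422, 0.1793]
eef_rot: [0.73, 0.683, 0.0, 0.001]
force: [0.2, 0.2, 0.7]
width: 0.0665
finger_force: 0.0
```

Run:
```python
from h import *
im=grab_frame('top');cv2.imwrite('pics/t3.png',im)
o=observe();print(o['tcp_pos'],o['width'],o['time_s'])
cv2.imwrite('pics/t3c.png',cv2.resize(im[130:300,150:450],(750,425),interpolation=cv2.INTER_CUBIC))
print(proj('top',(.4542,-.0891,.118)))
```

```text
[ 0.59435999 -0.24650147  0.17985849] 0.06682021192601445 8.2
(np.float64(346.0889059251011), np.float64(260.2665414665845))
```

View pics/t3c.png

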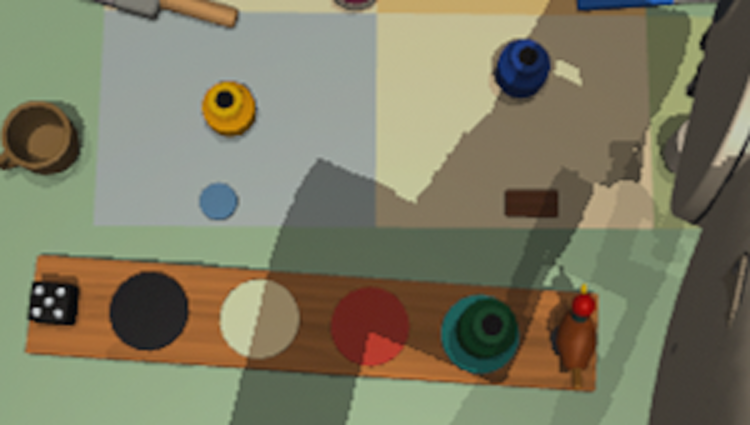

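Green stands in the middle of the turquoise tile, lip at (347,259) against a predicted (346,260). Next is white.

Call:
arm_command([
  [0.01,-0.015,0,0,0,0],
  [0.02,-0.03,0,0,0,0],
  [0.0285,-0.041,0,0,0,0],
  [0.0285,-0.041,0,0,0,0],
  [0.0285,-0.041,0,0,0,0],
])

```text
time_s: 8.7
tcp_pos: [0.6171, -0.281, 0.1785]
eef_rot: [0.73, 0.683, -0.0, -0.0]
force: [0.5, 0.7, -0.3]
width: 0.0668
finger_force: 0.0
```

Call:
arm_command([
  [0,0,-0.01,0,0,0],
  [0,0,-0.03,0,0,0],
  [0,0,-0.05,0,0,0],
  [0,0,-0.06,0,0,0],
  [0,0,-0.065,0,0,0],
])

```text
time_s: 9.2
tcp_pos: [0.6167, -0.2806, 0.1118]
eef_rot: [0.73, 0.684, -0.0, -0.001]
force: [-0.2, -0.8, -0.4]
width: 0.0669
finger_force: 0.0
```

Call:
arm_command([
  [0,0,0,0,0,0],
  [0,0,0,0,0,0],
])

```text
time_s: 9.4
tcp_pos: [0.6181, -0.2814, 0.114]
eef_rot: [0.73, 0.683, 0.0, 0.0]
force: [0.3, -0.2, 0.1]
width: 0.0665
finger_force: 0.0
```

Call:
arm_command([
  [0,0,-0.02,0,0,0],
  [0,0,-0.045,0,0,0],
  [0,0,-0.065,0,0,0],
  [0,0,-0.075,0,0,0],
  [0,0,-0.078,0,0,0],
])

```text
time_s: 9.9
tcp_pos: [0.6175, -0.2813, 0.0349]
eef_rot: [0.73, 0.683, -0.0, -0.0]
force: [0.9, 0.6, -0.5]
width: 0.0667
finger_force: 0.0
```

Call:
arm_command([
  [0,0,0,0,0,0],
  [0,0,0,0,0,0],
  [0,0,0,0,0,0],
  [0,0,0,0,0,0],
  [0,0,0,0,0,0],
], claw=1)

```text
time_s: 10.4
tcp_pos: [0.6184, -0.2818, 0.0365]
eef_rot: [0.73, 0.683, 0.0, 0.001]
force: [-2.0, -0.4, 5.3]
width: 0.0462
finger_force: 31.6
```

Run:
```python
from h import *
o=observe();print(o['tcp_pos'],o['eef_rot'],o['width'],o['force'],o['qpos'])
```

```text
[ 0.61839971 -0.28175675  0.03648359] [7.30051784e-01 6.83391187e-01 3.34000925e-04 8.75373881e-04] 0.04615227869844458 [-1.96090198 -0.37949748  5.34864109] [-4.45024649e-01  7.53497484e-01  1.58863232e+00 -2.32261839e-05
  7.97589063e-01 -3.79008386e-01]
```

Call:
arm_command([
  [0,0,0.01,0,0,0],
  [0,0,0.04,0,0,0],
  [0,0,0.08,0,0,0],
  [0,0,0.12,0,0,0],
  [0,0,0.14,0,0,0],
])

```text
time_s: 10.9
tcp_pos: [0.6189, -0.282, 0.1795]
eef_rot: [0.73, 0.683, 0.001, 0.002]
force: [-1.0, 0.1, -1.8]
width: 0.0461
finger_force: 31.6
```

Call:
arm_command([
  [-0.01,0.02,0,0,0,0],
  [-0.03,0.055,0,0,0,0],
  [-0.05,0.09,0,0,0,0],
  [-0.07,0.125,0,0,0,0],
  [-0.085,0.155,0,0,0,0],
])

```text
time_s: 11.4
tcp_pos: [0.5307, -0.1248, 0.1754]
eef_rot: [0.73, 0.683, -0.0, -0.001]
force: [0.2, 0.8, -1.1]
width: 0.046
finger_force: 31.6
```

Call:
arm_command([
  [-0.02,0.035,0,0,0,0],
  [-0.037,0.067,0,0,0,0],
  [-0.055,0.1,0,0,0,0],
  [-0.067,0.122,0,0,0,0],
  [-0.072,0.132,0,0,0,0],
])

```text
time_s: 11.9
tcp_pos: [0.459, 0.0071, 0.1755]
eef_rot: [0.729, 0.684, -0.0, -0.0]
force: [0.7, -0.5, -1.8]
width: 0.0459
finger_force: 31.5
```

Call:
arm_command([
  [0,0,-0.01,0,0,0],
  [0,0,-0.025,0,0,0],
  [0,0,-0.04,0,0,0],
  [0,0,-0.048,0,0,0],
  [0,0,-0.05,0,0,0],
])

```text
time_s: 12.4
tcp_pos: [0.4605, 0.0049, 0.1242]
eef_rot: [0.73, 0.683, -0.001, -0.001]
force: [-0.0, -0.4, -1.9]
width: 0.0465
finger_force: 31.5
```

Call:
arm_command([
  [0,0,-0.015,0,0,0],
  [0,0,-0.03,0,0,0],
  [0,0,-0.045,0,0,0],
  [0,0,-0.055,0,0,0],
  [0,0,-0.059,0,0,0],
])

```text
time_s: 12.9
tcp_pos: [0.4606, 0.0053, 0.0657]
eef_rot: [0.73, 0.683, -0.0, -0.0]
force: [0.2, -0.6, -1.4]
width: 0.046
finger_force: 31.6
```

Call:
arm_command([
  [0,0,-0.001,0,0,0],
  [0,0,-0.002,0,0,0],
  [0,0,-0.003,0,0,0],
  [0,0,-0.004,0,0,0],
  [0,0,-0.005,0,0,0],
])

```text
time_s: 13.4
tcp_pos: [0.4609, 0.0056, 0.0615]
eef_rot: [0.73, 0.683, 0.0, 0.0]
force: [0.8, -0.3, -2.3]
width: 0.0459
finger_force: 31.6
```

Call:
arm_command([
  [0,0,-0.0005,0,0,0],
  [0,0,-0.001,0,0,0],
  [0,0,-0.001,0,0,0],
  [0,0,-0.001,0,0,0],
])

```text
time_s: 13.8
tcp_pos: [0.4607, 0.0056, 0.0605]
eef_rot: [0.73, 0.683, 0.0, 0.0]
force: [-0.4, 0.9, 2.1]
width: 0.046
finger_force: 31.8
```

Call:
arm_command([
  [0,0,0,0,0,0],
  [0,0,0,0,0,0],
  [0,0,0,0,0,0],
  [0,0,0,0,0,0],
], claw=0.22)

```text
time_s: 14.2
tcp_pos: [0.4607, 0.0056, 0.0603]
eef_rot: [0.73, 0.683, 0.0, 0.0]
force: [-0.2, 0.2, -0.1]
width: 0.0665
finger_force: 0.0
```

Call:
arm_command([
  [0,0,0.01,0,0,0],
  [0,0,0.03,0,0,0],
  [0,0,0.06,0,0,0],
  [0,0,0.09,0,0,0],
  [0,0,0.11,0,0,0],
])

```text
time_s: 14.7
tcp_pos: [0.4613, 0.0056, 0.1728]
eef_rot: [0.73, 0.683, 0.001, 0.001]
force: [0.1, -0.7, 0.2]
width: 0.0666
finger_force: 0.0
```

Call:
arm_command([
  [0.015,-0.01,0,0,0,0],
  [0.045,-0.027,0,0,0,0],
  [0.08,-0.047,0,0,0,0],
  [0.115,-0.067,0,0,0,0],
  [0.15,-0.088,0,0,0,0],
])

```text
time_s: 15.2
tcp_pos: [0.6119, -0.0832, 0.1713]
eef_rot: [0.73, 0.683, 0.0, 0.0]
force: [-0.1, 0.1, 0.4]
width: 0.0668
finger_force: 0.0
```

Call:
arm_command([
  [0.035,-0.02,0,0,0,0],
  [0.06,-0.035,0,0,0,0],
  [0.075,-0.0445,0,0,0,0],
  [0.0797,-0.0466,0,0,0,0],
  [0.0797,-0.0466,0,0,0,0],
])

```text
time_s: 15.7
tcp_pos: [0.6902, -0.1291, 0.1704]
eef_rot: [0.73, 0.683, -0.0, -0.0]
force: [0.3, 1.5, 0.1]
width: 0.0666
finger_force: 0.0
```

Run:
```python
from h import *
im=grab_frame('top')
cv2.imwrite('pics/t4c.png',cv2.resize(im[130:300,150:450],(750,425),interpolation=cv2.INTER_CUBIC))
o=observe();print(o['tcp_pos'],o['width'],o['time_s'])
print(proj('top',(.4605,.0057,.104)))
```

```text
[ 0.68959864 -0.12863367  0.17033355] 0.06691554657949901 15.75
(np.float64(297.5558795074346), np.float64(257.37984783170043))
```

View pics/t4c.png

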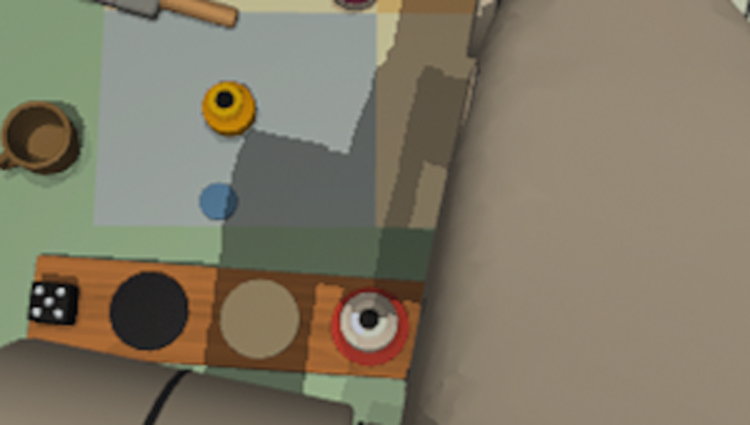

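White is upright and centred on red, with its lip at full-frame (298,258) as predicted. Next is blue.

Call:
arm_command([
  [0,0,-0.02,0,0,0],
  [0,0,-0.05,0,0,0],
  [0,0,-0.075,0,0,0],
  [0,0,-0.085,0,0,0],
  [0,0,-0.085,0,0,0],
])

```text
time_s: 16.25
tcp_pos: [0.6887, -0.1282, 0.084]
eef_rot: [0.73, 0.684, -0.001, -0.001]
force: [-0.2, 0.2, -0.6]
width: 0.0667
finger_force: 0.0
```

Call:
arm_command([
  [0,0,-0.015,0,0,0],
  [0,0,-0.035,0,0,0],
  [0,0,-0.05,0,0,0],
  [0,0,-0.059,0,0,0],
  [0,0,-0.062,0,0,0],
])

```text
time_s: 16.75
tcp_pos: [0.6899, -0.1289, 0.0223]
eef_rot: [0.73, 0.683, -0.0, -0.001]
force: [0.5, -0.3, 0.2]
width: 0.0667
finger_force: 0.0
```

Call:
arm_command([
  [0,0,0,0,0,0],
  [0,0,0,0,0,0],
  [0,0,0,0,0,0],
  [0,0,0,0,0,0],
  [0,0,0,0,0,0],
], claw=1)

```text
time_s: 17.25
tcp_pos: [0.6906, -0.1291, 0.0238]
eef_rot: [0.73, 0.683, 0.0, 0.0]
force: [-0.2, -0.1, 1.1]
width: 0.0457
finger_force: 31.9
```

Call:
arm_command([
  [0,0,0.01,0,0,0],
  [0,0,0.04,0,0,0],
  [0,0,0.08,0,0,0],
  [0,0,0.115,0,0,0],
  [0,0,0.13,0,0,0],
])

```text
time_s: 17.75
tcp_pos: [0.6923, -0.1294, 0.1579]
eef_rot: [0.73, 0.683, 0.002, 0.002]
force: [0.9, -0.5, -0.7]
width: 0.0459
finger_force: 31.8
```

Call:
arm_command([
  [-0.015,0.015,0,0,0,0],
  [-0.04,0.04,0,0,0,0],
  [-0.068,0.069,0,0,0,0],
  [-0.096,0.098,0,0,0,0],
  [-0.124,0.127,0,0,0,0],
])

```text
time_s: 18.25
tcp_pos: [0.5645, -0.0011, 0.1528]
eef_rot: [0.73, 0.683, -0.0, -0.0]
force: [0.3, 0.9, -2.3]
width: 0.0456
finger_force: 31.7
```

Call:
arm_command([
  [-0.028,0.029,0,0,0,0],
  [-0.056,0.057,0,0,0,0],
  [-0.08,0.082,0,0,0,0],
  [-0.095,0.097,0,0,0,0],
  [-0.0998,0.1022,0,0,0,0],
])

```text
time_s: 18.75
tcp_pos: [0.4643, 0.1012, 0.1529]
eef_rot: [0.729, 0.684, -0.001, -0.001]
force: [-0.4, 0.3, -1.5]
width: 0.0459
finger_force: 31.7
```

Call:
arm_command([
  [0,0,-0.01,0,0,0],
  [0,0,-0.03,0,0,0],
  [0,0,-0.05,0,0,0],
  [0,0,-0.06,0,0,0],
  [0,0,-0.06,0,0,0],
])

```text
time_s: 19.25
tcp_pos: [0.4661, 0.0994, 0.0916]
eef_rot: [0.73, 0.683, -0.001, -0.001]
force: [-0.5, -0.2, -1.6]
width: 0.0458
finger_force: 31.6
```

Call:
arm_command([
  [0,0,-0.012,0,0,0],
  [0,0,-0.025,0,0,0],
  [0,0,-0.035,0,0,0],
  [0,0,-0.039,0,0,0],
  [0,0,-0.04,0,0,0],
])

```text
time_s: 19.75
tcp_pos: [0.4662, 0.1001, 0.0526]
eef_rot: [0.73, 0.683, -0.0, -0.0]
force: [-1.3, 0.3, -2.4]
width: 0.0459
finger_force: 31.7
```

Call:
arm_command([
  [0,0,-0.001,0,0,0],
  [0,0,-0.002,0,0,0],
  [0,0,-0.003,0,0,0],
  [0,0,-0.004,0,0,0],
  [0,0,-0.0045,0,0,0],
])

```text
time_s: 20.25
tcp_pos: [0.4667, 0.1002, 0.0489]
eef_rot: [0.73, 0.683, 0.0, 0.0]
force: [-0.0, 0.1, -1.4]
width: 0.0451
finger_force: 31.7
```

Call:
arm_command([
  [0,0,-0.0005,0,0,0],
  [0,0,-0.001,0,0,0],
  [0,0,-0.001,0,0,0],
  [0,0,-0.001,0,0,0],
])

```text
time_s: 20.65
tcp_pos: [0.4665, 0.1002, 0.0478]
eef_rot: [0.73, 0.683, -0.0, -0.0]
force: [-0.4, 0.3, -2.3]
width: 0.0455
finger_force: 31.8
```

Call:
arm_command([
  [0,0,-0.0005,0,0,0],
  [0,0,-0.001,0,0,0],
  [0,0,-0.001,0,0,0],
  [0,0,-0.001,0,0,0],
])

```text
time_s: 21.05
tcp_pos: [0.4666, 0.1002, 0.0477]
eef_rot: [0.73, 0.683, 0.0, 0.0]
force: [-2.6, -1.4, 12.6]
width: 0.0458
finger_force: 33.2
```

Call:
arm_command([
  [0,0,0.0007,0,0,0],
  [0,0,0.0007,0,0,0],
])

```text
time_s: 21.25
tcp_pos: [0.4667, 0.1002, 0.0477]
eef_rot: [0.73, 0.683, 0.0, 0.0]
force: [-1.0, -0.9, 5.1]
width: 0.0458
finger_force: 32.4
```

Call:
arm_command([
  [0,0,0,0,0,0],
  [0,0,0,0,0,0],
  [0,0,0,0,0,0],
  [0,0,0,0,0,0],
], claw=0.22)

```text
time_s: 21.65
tcp_pos: [0.4666, 0.1002, 0.0474]
eef_rot: [0.73, 0.683, -0.0, -0.0]
force: [-0.7, -0.7, -0.4]
width: 0.0665
finger_force: 0.0
```

Call:
arm_command([
  [0,0,0.01,0,0,0],
  [0,0,0.03,0,0,0],
  [0,0,0.06,0,0,0],
  [0,0,0.09,0,0,0],
  [0,0,0.1,0,0,0],
])

```text
time_s: 22.15
tcp_pos: [0.4681, 0.1005, 0.1506]
eef_rot: [0.73, 0.683, 0.002, 0.001]
force: [1.3, -0.7, 0.7]
width: 0.0665
finger_force: 0.0
```

Call:
arm_command([
  [0.02,0.004,0,0,0,0],
  [0.06,0.01,0,0,0,0],
  [0.105,0.018,0,0,0,0],
  [0.15,0.026,0,0,0,0],
  [0.1866,0.0322,0,0,0,0],
])

```text
time_s: 22.65
tcp_pos: [0.6552, 0.1328, 0.1473]
eef_rot: [0.73, 0.683, 0.0, 0.0]
force: [1.3, -0.3, -0.1]
width: 0.0665
finger_force: 0.0
```

Call:
arm_command([
  [0,0,0,0,0,0],
  [0,0,-0.02,0,0,0],
  [0,0,-0.045,0,0,0],
  [0,0,-0.06,0,0,0],
  [0,0,-0.06,0,0,0],
])

```text
time_s: 23.15
tcp_pos: [0.6505, 0.1319, 0.0848]
eef_rot: [0.73, 0.683, -0.002, -0.002]
force: [-0.0, 0.4, 0.7]
width: 0.0665
finger_force: 0.0
```

Run:
```python
from h import *
o=observe();print(o['tcp_pos'],o['width'],o['time_s'])
im=grab_frame('side')
cv2.imwrite('pics/s5.png',cv2.resize(im[80:320,180:480],(750,600)))
print((np.array(proj('side',(.4667,.1002,.09)))-[180,80])*2.5)
```

```text
[0.65051621 0.13192479 0.0848082 ] 0.06651528087783663 23.15
[229.44628984 178.11708523]
```

View pics/s5.png

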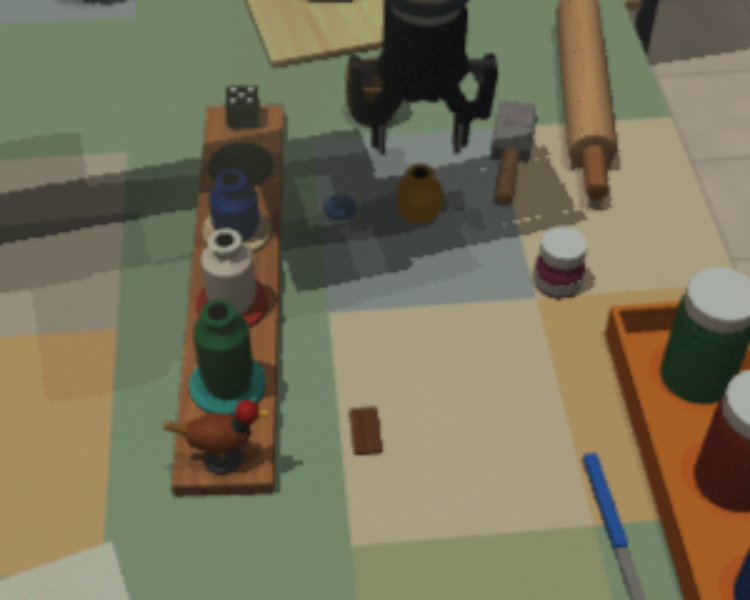

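Green, white and blue stand upright on their tiles, and blue's lip is at crop (232,178) against a predicted (229,178). The gripper is above yellow at crop (420,195), with the sponge and brush clear of the fingers.

Call:
arm_command([
  [0,0,-0.01,0,0,0],
  [0,0,-0.025,0,0,0],
  [0,0,-0.04,0,0,0],
  [0,0,-0.05,0,0,0],
  [0,0,-0.055,0,0,0],
])

```text
time_s: 23.7
tcp_pos: [0.6522, 0.1322, 0.0307]
eef_rot: [0.73, 0.683, -0.001, -0.001]
force: [0.5, 0.2, 0.0]
width: 0.0664
finger_force: 0.0
```

Call:
arm_command([
  [0,0,-0.005,0,0,0],
  [0,0,-0.01,0,0,0],
  [0,0,-0.014,0,0,0],
  [0,0,-0.017,0,0,0],
  [0,0,-0.018,0,0,0],
])

```text
time_s: 24.2
tcp_pos: [0.6531, 0.1324, 0.0143]
eef_rot: [0.73, 0.683, -0.0, -0.0]
force: [0.1, -0.0, 0.1]
width: 0.0662
finger_force: 0.0
```

Call:
arm_command([
  [0,0,0,0,0,0],
  [0,0,0,0,0,0],
  [0,0,0,0,0,0],
  [0,0,0,0,0,0],
  [0,0,0,0,0,0],
], claw=1)

```text
time_s: 24.7
tcp_pos: [0.6534, 0.1324, 0.0148]
eef_rot: [0.73, 0.683, 0.0, 0.0]
force: [-0.4, 0.9, 2.0]
width: 0.0454
finger_force: 31.4
```

Call:
arm_command([
  [0,0,0.005,0,0,0],
  [0,0,0.02,0,0,0],
  [0,0,0.05,0,0,0],
  [0,0,0.08,0,0,0],
  [0,0,0.1,0,0,0],
])

```text
time_s: 25.2
tcp_pos: [0.654, 0.1326, 0.1177]
eef_rot: [0.73, 0.683, 0.001, 0.001]
force: [-0.0, -0.4, -1.7]
width: 0.0455
finger_force: 31.2
```

Call:
arm_command([
  [-0.02,0.007,0,0,0,0],
  [-0.06,0.021,0,0,0,0],
  [-0.105,0.037,0,0,0,0],
  [-0.15,0.052,0,0,0,0],
  [-0.1803,0.0626,0,0,0,0],
])

```text
time_s: 25.7
tcp_pos: [0.4697, 0.1952, 0.1153]
eef_rot: [0.73, 0.684, -0.001, -0.0]
force: [0.2, 0.6, -1.5]
width: 0.0453
finger_force: 31.3
```

Call:
arm_command([
  [0,0,-0.01,0,0,0],
  [0,0,-0.025,0,0,0],
  [0,0,-0.04,0,0,0],
  [0,0,-0.05,0,0,0],
  [0,0,-0.05,0,0,0],
])

```text
time_s: 26.2
tcp_pos: [0.4727, 0.1947, 0.0637]
eef_rot: [0.73, 0.683, -0.001, -0.0]
force: [0.7, 0.3, -1.3]
width: 0.0457
finger_force: 31.3
```

Call:
arm_command([
  [0,0,-0.006,0,0,0],
  [0,0,-0.012,0,0,0],
  [0,0,-0.017,0,0,0],
  [0,0,-0.02,0,0,0],
  [0,0,-0.021,0,0,0],
])

```text
time_s: 26.7
tcp_pos: [0.4727, 0.1949, 0.0432]
eef_rot: [0.73, 0.683, -0.0, -0.0]
force: [-0.4, 0.2, -2.3]
width: 0.0452
finger_force: 31.3
```

Call:
arm_command([
  [0,0,-0.001,0,0,0],
  [0,0,-0.002,0,0,0],
  [0,0,-0.003,0,0,0],
  [0,0,-0.0035,0,0,0],
  [0,0,-0.004,0,0,0],
])

```text
time_s: 27.2
tcp_pos: [0.4729, 0.195, 0.0395]
eef_rot: [0.73, 0.683, 0.0, 0.0]
force: [-0.1, 0.2, -0.4]
width: 0.0457
finger_force: 31.3
```

Call:
arm_command([
  [0,0,-0.0004,0,0,0],
  [0,0,-0.0007,0,0,0],
  [0,0,-0.0007,0,0,0],
])

```text
time_s: 27.5
tcp_pos: [0.4729, 0.195, 0.0388]
eef_rot: [0.73, 0.683, -0.0, 0.0]
force: [-0.4, 0.3, -1.2]
width: 0.0459
finger_force: 31.3
```

Call:
arm_command([
  [0,0,-0.0004,0,0,0],
  [0,0,-0.0005,0,0,0],
  [0,0,-0.0005,0,0,0],
])

```text
time_s: 27.8
tcp_pos: [0.4729, 0.195, 0.0388]
eef_rot: [0.73, 0.683, 0.0, 0.0]
force: [-1.4, -1.4, 5.1]
width: 0.0455
finger_force: 32.1
```

Contact. Releasing, retreating and checking.

Call:
arm_command([
  [0,0,0,0,0,0],
  [0,0,0,0,0,0],
  [0,0,0,0,0,0],
  [0,0,0,0,0,0],
], claw=0.22)

```text
time_s: 28.2
tcp_pos: [0.4729, 0.195, 0.0382]
eef_rot: [0.73, 0.683, -0.0, -0.0]
force: [-0.5, -0.5, 0.1]
width: 0.0664
finger_force: 0.0
```

Call:
arm_command([
  [0,0,0.01,0,0,0],
  [0,0,0.04,0,0,0],
  [0,0,0.08,0,0,0],
  [0,0,0.12,0,0,0],
  [0,0,0.16,0,0,0],
])

```text
time_s: 28.7
tcp_pos: [0.4725, 0.1949, 0.2005]
eef_rot: [0.73, 0.683, 0.0, 0.0]
force: [1.0, 0.4, 0.2]
width: 0.0666
finger_force: 0.0
```

Call:
arm_command([
  [0.03,-0.03,0.01,0,0,0],
  [0.06,-0.06,0.02,0,0,0],
  [0.09,-0.09,0.03,0,0,0],
  [0.12,-0.12,0.04,0,0,0],
  [0.15,-0.15,0.05,0,0,0],
])

```text
time_s: 29.2
tcp_pos: [0.6237, 0.0436, 0.2497]
eef_rot: [0.73, 0.683, 0.0, 0.0]
force: [0.5, 0.4, -0.6]
width: 0.0665
finger_force: 0.0
```

Call:
arm_command([
  [0,-0.04,0,0,0,0],
  [0,-0.08,0,0,0,0],
  [0,-0.12,0,0,0,0],
  [0,-0.16,0,0,0,0],
  [0,-0.2,0,0,0,0],
])

```text
time_s: 29.7
tcp_pos: [0.6225, -0.1566, 0.2491]
eef_rot: [0.73, 0.683, 0.0, 0.0]
force: [0.4, 0.6, 0.6]
width: 0.0667
finger_force: 0.0
```

Run:
```python
from h import *
t=grab_frame('top');s=grab_frame('side')
a=cv2.resize(t[150:300,140:400],(520,300));b=cv2.resize(s[90:290,180:400],(330,300))
cv2.imwrite('pics/end.png',np.vstack([cv2.resize(a,(520,300)),cv2.copyMakeBorder(b,0,0,0,190,0)]))
print(observe()['time_s'])
for p in((.473,.195,.076),(.4667,.1002,.09),(.4605,.0057,.104),(.4542,-.0891,.118)):
    print((np.array(proj('top',p))-[140,150])*2,(np.array(proj('side',p))-[180,90])*1.5+[0,300])
```

```text
29.8
[128.81686069 203.76152527] [141.11768359 359.45321212]
[220.89108738 209.23908613] [137.6677739  391.87025114]
[315.11175901 214.75969566] [133.79758634 428.69718667]
[412.17781185 220.53308293] [129.27288684 471.24832585]
```

View pics/end.png

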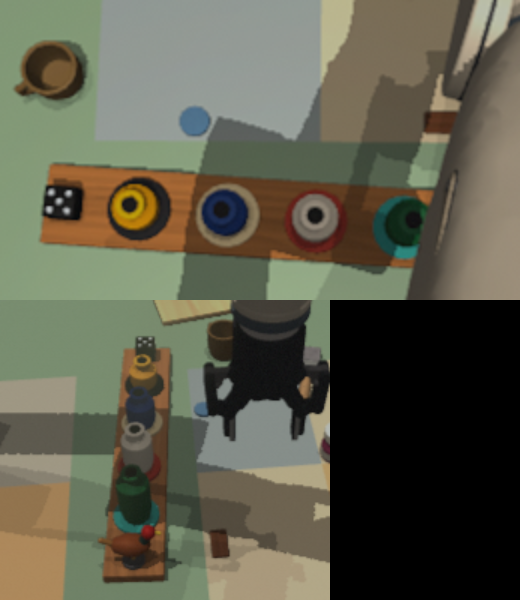

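The top crop shows yellow's lip at (129,204), blue at (221,210), white at (315,215) and green at (412,220). All match the predicted positions, upright on their tiles. The cup is still where it stood, and the gripper is clear and at rest.

```bash
python3 -c "
from station import *
print(sign_off())"
```

```text
the job is handed in; nothing more can be done
None
```

All four vases stand upright and centred on their tiles, in height order from the pheasant to the die: green, white, blue, yellow. The clay cup was never touched, and I handed the job in at about 30 s.

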